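# Swing both hold-down arms over the board in the inspection nest

### The job

Secure the green circuit board in its inspection nest: with a fingertip, gently push each of the two red swing arms round until its black rubber foot is wholly over the round gold pad on its half of the board. Only push the arms, do not pinch them; leave the board where it lies and do not disturb or pick up any of the other things, among them the loupe standing on the board.

Things in the scene. Friction and masses are not known exactly. Their poses are not given: they have to be found in the camera images.
- swing_left (a joint): hinge of the left red swing arm, rad, counter-clockwise from above; 0: the arm points straight across the nest (along the nest's -y), +1.57: along the nest's +x. Stops at -0.7 and 1.75; starts parked between 0.75 and 1.45. Turns both ways, no spring; friction of 0.1 N m (about 1.5 N at 65 mm from the pivot) keeps it where it is left
- swing_right (a joint): hinge of the right red swing arm, rad, counter-clockwise from above; 0: the arm points straight across the nest (along the nest's +y), +1.57: along the nest's -x. Stops at -0.7 and 1.75; starts parked between 0.75 and 1.45. Turns both ways, no spring; friction of 0.1 N m (about 1.5 N at 65 mm from the pivot) keeps it where it is left
- foot_left (a point): centre of the underside of the left arm's black rubber foot (12 mm across, 13 mm long, hangs below the arm's round end), 85 mm from the pivot axis, 13 mm above the table: it passes 2 mm above the board. Its axes turn with the arm, x pointing from pivot to foot
- foot_right (a point): the same for the right arm
- pivot_left (a point): point on the left arm's upright hinge axis, 38 mm above the table, 130 mm from the nest's centre along its +y. The arm is a red bar 14 mm wide and 20 mm high (26 to 46 mm above the table), from a hub of radius 13 mm at the pivot to a round end of radius 9 mm centred over the foot; the bolt at the pivot ends 54 mm above the table
- pivot_right (a point): the same for the right arm, 130 mm along the nest's -y
- pad_left (a point): centre of the round gold pad (32 mm across, flat) on the board's left half, 45 mm from the board's centre along its +y, 11 mm above the table. It lies up to 18 mm to either side of the nest's centre line, so the arm angle that puts the foot over it is near 0 but seldom 0; the foot's centre then comes within 3 mm of the pad's centre
- pad_right (a point): the same on the right half, along -y
- nest: fixed inspection nest: aluminium plate 240 (x) x 320 (y) x 8 mm on the table, yawed with the draw, two low rails (14 mm above the table) at y = +-89 mm that guide the board, and the two swing arms on posts. Origin at the centre of its underside; x away from the robot, y left
- board: green circuit board 130 (x) x 170 (y) x 3 mm, loose, 120 g, lying on the nest between the rails, its top 11 mm above the table; axes parallel to the nest's. Origin at the centre of its underside. It stays where it is
- loupe: black loupe, 32 mm across and 34 mm high, loose, standing on the middle of the board. Bystander; origin at the centre of its underside
- spacer: brass spacer, 18 mm across and 34 mm high, loose, standing on the nest's front margin. Bystander; origin at the centre of its underside
- tape: yellow ring of tape, 56 mm across and 18 mm high, right of the nest. Bystander
- brush: hand brush lying left of the nest, handle towards its -x. Bystander
- driver: screwdriver lying right of the nest. Bystander
- bottle: white bottle with blue cap, 56 mm across and 130 mm high, far right. Bystander
- mouse: black computer mouse on a blue mat, 105 x 60 x 33 mm, beyond the nest on the right. Bystander
- stack: stack of green circuit boards, 160 x 200 x 35 mm, far left. Bystander
Mind the look-alikes: they are no part of the job. There is more than one size of the board; the one meant has the size given above.

How it is judged (in metres and radians):
At the end, for the whole second after the job is handed in: Both arms are at rest, each with its foot's centre within 10 mm (horizontally) of the centre of the gold pad on its half of the board, so that the foot lies wholly on the pad (horizontal distance between foot_left and pad_left below 0.01 m and velocity of joint swing_left between -0.05 and 0.05 rad/s and horizontal distance between foot_right and pad_right below 0.01 m and velocity of joint swing_right between -0.05 and 0.05 rad/s); the robot touches nothing.
It fails at once if the board is shifted more than 8 mm or lifted (distance of board from where it was at the start of the episode above 0.008 m).
It fails at once if another thing (loupe, spacer, tape, brush, screwdriver, bottle, mouse, stack) is moved more than 15 mm or lifted (distance of any of loupe, spacer, tape, brush, driver, bottle, mouse, stack from where it was at the start of the episode above 0.015 m).
It fails at once if the fingers pinch or shove a swing arm: more than 18 N between them (contact force between the fingers and swing_left above 18 N or contact force between the fingers and swing_right above 18 N).
It also fails if it takes over 51 s, if anything falls off the work surface, if the arm or the gripper's body presses on something with over 40 N, if the wrist force passes 120 N, or if a joint passes its speed limit or range.

### The arm

A 6-joint arm with a two-finger parallel gripper is mounted at the origin on the work surface. World frame = base frame: x ahead of the robot, y to its left, z up, the work surface at z = 0. Lengths are in mm, angles in rad, forces in N, time in s.
With the tool pointing down it reaches from about 250 to 800 mm from the base axis. Payload 3.9 kg.
Tool frame: the origin (TCP) lies on the front face of the gripper's body, between the roots of the fingers; the fingertips stand 73 mm ahead of it and the grasp point (between the pads) lies 54 mm ahead of it; z points along the fingers, y is the line along which they close (so a half turn about z gives the same grasp; the last joint's range is limited). The gripper opens to 85 mm and grips with 20 to 120 N. Pads are 22 mm wide; open, the fingers measure 114 mm over their backs; the gripper's body (76 mm by 85 mm) begins 54 mm behind the grasp point. The pads swing forward as they close: fully open they stand 13 mm farther back than shut.
Start: joints at [1.282, 0.26, -0.138, 1.173, 0, 1.571], TCP at [149.517, 503.25, 303.904] pointing down, gripper open.
Joint ranges: [-2.78, 2.78], [-0.83, 1.72], [-1.28, 1.37], [-1.9, 2.12], [-1.57, 1.48], [-3.14, 3.14]. Speed limits (rad/s): [2.57, 2.57, 3.14, 3.14, 3.14, 3.14].

### API

Orientations are given as a rotation vector (axis times angle).
In Python, from bench import readout, optics, job, finder gives the robot as it stands. The module is installed in compiled form; this text tells all that it offers.
- The arm moves only by the tool jog_arm, never from a script. Its argument "series" is a list of rows, each a list of 5 numbers: the opening, from 0 (shut) to 1 (fully open), then the shift along the tool's x, y, z in cm, then the turn about the tool's z in degrees. In form: [[jaw, dx, dy, dz, twist], ...]. A call has 1 to 8 rows; each row shifts and turns the commanded pose from where the row before left it, along the tool's axes as they then stand; what a row does not reach is not made up. A row lasts 1/10 s, in which the tool goes at most 50 mm and 8.59 degrees, less where a joint would pass 70% of its speed; a pose out of reach is approached as far as the arm can. A call with a gripper value outside its range is refused whole. The fingers move at their own pace and stop on an object; "force" is the grip in N (left out, the last holds). Time passes only in rows, so rows that do not move let the fingers close. It gives the time, the measured TCP pose, the force, the opening and the grip force at its end, in the units of the state.
- readout.get_obs(): the state, without advancing time (a new reading comes with each control period).
- optics.capture(name): name is "scene" or "top"; returns the picture (420x560x3 uint8, red, green, blue); there is no depth.
- optics.get_calibration(name): a dict with "vertical_fov" (degrees; the focal length in pixels is half the picture's height over the tangent of half this angle, whatever the lens; pixels are square), "cx", "cy" (the principal point, pixels), "k1" (the pictures are not rectified: a ray, as slopes to the right and down, at radius r is drawn at 1 + k1 r^2 times it, then the intrinsics apply), "world_from_camera" (4x4, takes a point from camera to world coordinates). Camera axes: x right, y up, looking along -z (the intrinsics and any distortion apply to the point x, -y, -z); pixel columns grow to the right and rows downward; lengths in mm; the calibration is good to about 2 mm. A picture is of the moment at which its call begins. get_calibration takes no time and is no camera call.
- job.close_job(): hands the job in; it is judged then, once.
Trained networks look in the newest picture that a camera, given by its name, has taken for a name from the list of things; names that differ only in an ending like _2 or _b are one class to them, and where a whole thing is asked for, a point or a joint stands for the part that bears it (a point fixed in the world has none). Each returns a list of dicts, best first, with "score" (0 to 1); they miss things now and then, are a little off and sometimes report something else, mostly with a low value. They report only what shows in the picture. A call takes as long as a camera call. They do not tell look-alikes from the thing itself.
- finder.look_for(camera, target): "point" ([x, y, z] in mm, in the coordinates of the camera as it stood for that picture, good to about 4 mm: the middle of the surface that is visible of it).
The state is a dict: "clock": time; "qpos": joint angles; "qvel": joint speeds; "joint_torque": joint torques, N m; "position": TCP position; "ee_rot": TCP orientation; "contact_force": force on the tool from outside, world axes, zero at the start; "wrist_torque": the same for the moment, N m; "gripper_width": opening from 0.0 (shut) to 1.0 (fully open); "grasp_force": force on a finger pad.
Only numpy, scipy, OpenCV 4.12 (cv2) and the standard library are available. Lean on these libraries where they do the work, as an engineer would, in place of code of your own. Each camera call takes 0.05 s, during which the arm holds its last target. There are 200 camera calls.

## Working session

There is one attempt and no reset: what is moved stays moved. The work goes in short steps, Python scripts to look and compute and a tool call to move; the robot and the scene stay as the last step left them, time stands still between calls to the robot, and variables do not carry over. Pictures are saved under pics/ and viewed, at most 10 in all, crops included, and the job is handed in when it is done.

Besides the shell and the picture viewer there is one more tool, called after "Emit:" as a command line: name --pt "numbers of a row" for each row, then --argument value for the rest. jog_arm: Moves the arm, as the interface text tells. Its arguments: {"type":"object","properties":{"series":{"type":"array","items":{"type":"array","items":{"type":"number"}}},"force":{"type":"number"}},"required":["series"]}

```bash
mkdir -p pics; python3 - <<'E'
from bench import readout, optics, finder
import cv2, numpy as np
print(readout.get_obs())
for n in ("scene","top"):
    im=optics.capture(n); cv2.imwrite(f"pics/{n}0.png",cv2.resize(im[:,:,::-1],(784,588),interpolation=cv2.INTER_CUBIC))
    c=optics.get_calibration(n); print(n,c)
M=np.array(c["world_from_camera"])
for t in ("foot_left","pad_left","swing_left","board","loupe","spacer"):
    for d in finder.look_for("top",t)[:4]: print(t,round(d["score"],2),(M@np.r_[d["point"],1])[:3].round(0))
E
```

```text
{'clock': 0.0, 'qpos': array([ 1.28197489e+00,  2.60668772e-01, -1.39387015e-01,  1.17265537e+00,
       -8.02466465e-06,  1.57077617e+00]), 'qvel': array([ 0.00053057,  0.00098733, -0.00201111,  0.00120106, -0.00029153,
       -0.00051931]), 'joint_torque': array([-7.83161922e-04, -4.05678391e+01,  2.53921491e+01,  1.86526193e-02,
       -1.46842635e-04,  1.41852883e-05]), 'position': array([149.38245879, 502.74466938, 303.06594028]), 'ee_rot': array([-4.52034358e-01, -3.10862975e+00,  2.97805631e-03]), 'contact_force': array([-0.79869929, -0.12563475, -0.09422069]), 'wrist_torque': array([-0.04376219, -0.05505506, -0.03370311]), 'grasp_force': 0.0, 'gripper_width': 1.0011040093812333}
scene {'vertical_fov': 46.28273465542281, 'cx': 278.71009885730285, 'cy': 211.3782469627443, 'k1': -0.05502884290739212, 'world_from_camera': array([[ 6.48317659e-01, -4.23409503e-01,  6.32778481e-01,
         1.30815295e+03],
       [ 7.61119941e-01,  3.81718172e-01, -5.24392670e-01,
        -7.44440574e+02],
       [-1.95102052e-02,  8.21593348e-01,  5.69740048e-01,
         8.10955349e+02],
       
[... 229 characters left out ...]
1.30101966e-02,  9.82965643e-01, -1.83328336e-01,
         6.10516882e+01],
       [-9.99915200e-01, -1.28944484e-02,  1.82346876e-03,
        -5.42701803e+01],
       [-5.71510624e-04,  1.83336513e-01,  9.83050048e-01,
         2.02041708e+03],
       [ 0.00000000e+00,  0.00000000e+00,  0.00000000e+00,
         1.00000000e+00]])}
foot_left 0.3 [ 456. -151.   46.]
pad_left 0.9 [ 221. -287.    8.]
pad_left 0.68 [181. 310.   1.]
pad_left 0.58 [527. -55.  12.]
pad_left 0.58 [535. -61.   9.]
swing_left 0.62 [ 381. -394.   17.]
board 0.91 [522. -51.   9.]
board 0.8 [184. 306.   1.]
board 0.72 [ 227. -288.    5.]
board 0.39 [ 449. -571.   91.]
loupe 0.4 [502. -40.  45.]
loupe 0.21 [571. 453.  34.]
```

View pics/top0.png

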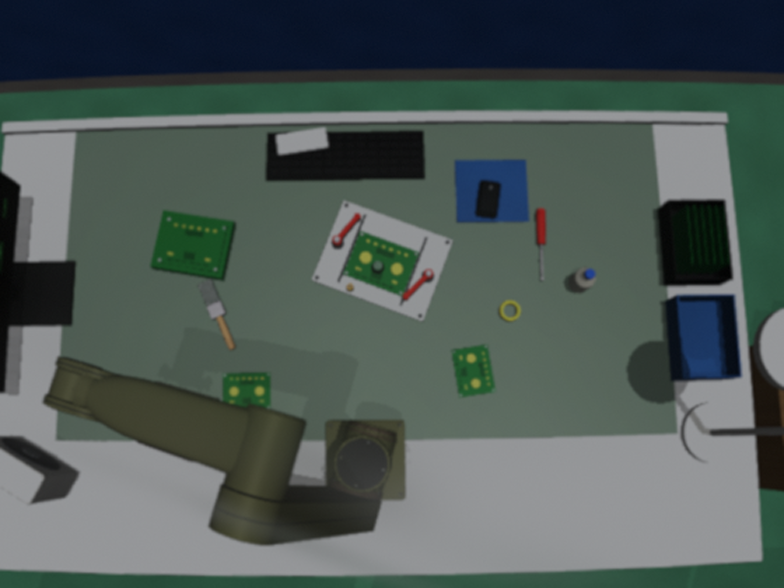

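View pics/scene0.png

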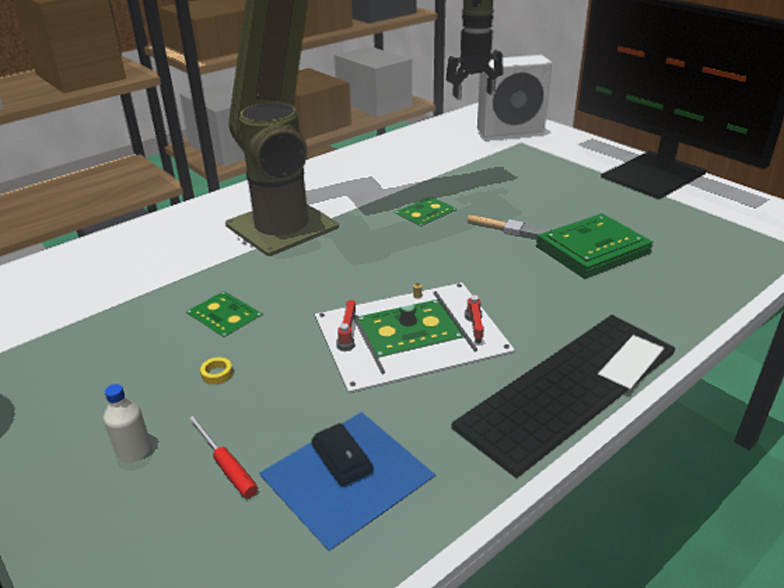

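The top view (784 px wide) shows the nest yawed about -20°. The left hub is at (337,240) with its arm end at (357,217), and the right hub is at (428,274) with its end at (404,300). The pads are at (366,258) and (397,269), the loupe at (377,266) and the spacer at (350,287). Next I fit the nest, pads and arms metrically.

```bash
cat > h.py <<'E'
from bench import readout, optics
import cv2, numpy as np
def cal(n):
    c=optics.get_calibration(n); f=210/np.tan(np.radians(c["vertical_fov"]/2))
    return f,c["cx"],c["cy"],c["k1"],np.array(c["world_from_camera"])
def to_px(n,P):
    f,cx,cy,k,M=cal(n); p=(np.atleast_2d(P)-M[:3,3])@M[:3,:3]
    s=np.c_[p[:,0],-p[:,1]]/-p[:,2:3]; s=s*(1+k*(s**2).sum(1,keepdims=True))
    return s*f+[cx,cy]
def to_w(n,uv,z):
    f,cx,cy,k,M=cal(n); d=(np.atleast_2d(uv)-[cx,cy])/f; s=d.copy()
    for _ in range(20): s=d/(1+k*(s**2).sum(1,keepdims=True))
    r=np.c_[s[:,0],-s[:,1],-np.ones(len(s))]@M[:3,:3].T
    return M[:3,3]+r*((z-M[2,3])/r[:,2:3])
def rectify(n,im,z,c=(520,-50),h=190,s=2):   # metric map: up=+x, left=+y, s px/mm
    N=2*h*s; j,i=np.meshgrid(np.arange(N),np.arange(N))
    P=np.c_[(c[0]+h-i/s).ravel(),(c[1]+h-j/s).ravel(),np.full(N*N,z)]
    m=to_px(n,P).reshape(N,N,2).astype(np.float32)
    return cv2.remap(im,m,None,cv2.INTER_CUBIC)
def blobs(mask,amin):
    k,_,st,ce=cv2.connectedComponentsWithStats(mask.astype(np.uint8))
    return [(st[i,4],ce[i]) for i in range(1,k) if st[i,4]>amin]
E
python3 - <<'E'
from h import *
out=[]
for n in("scene","top"):
    im=optics.capture(n); out.append(np.ascontiguousarray(rectify(n,im,11,h=180)[:,:,::-1][:, :]))
    cv2.imwrite(f"pics/r_{n}.png",cv2.resize(out[-1],(400,400)))
cv2.imwrite("pics/r.png",np.hstack([cv2.resize(o,(400,400)) for o in out]))
for n,o in zip(("scene","top"),out):
    hsv=cv2.cvtColor(o,cv2.COLOR_BGR2HSV); H,S,V=[hsv[...,i].astype(int) for i in range(3)]
    W=lambda c:(np.array([520+180-c[1]/2,-50+180-c[0]/2])).round(1)
    white=(S<45)&(V>120); 
    m=cv2.morphologyEx(white.astype(np.uint8),cv2.MORPH_CLOSE,np.ones((61,61)))
    m=max(cv2.findContours(m,0,2)[0],key=cv2.contourArea)
    r=cv2.minAreaRect(m); print(n,"plate",W(r[0]),np.array(r[1])/2,r[2])
    for nm,mk in(("gold",(H>18)&(H<35)&(S>90)&(V>110)),("red",((H<8)|(H>172))&(S>120)&(V>60))):
        for a,c in blobs(mk,150): print(" ",nm,a/4,W(c))
E
```

```text
scene plate [520.2 -49.8] [359.5 359.5] 90.0
  gold 53.5 [581.4 -12. ]
  gold 56.5 [573.  -32.7]
  gold 56.5 [564.8 -53.5]
  gold 53.0 [556.9 -72.9]
  gold 55.75 [548.7 -93.9]
  gold 793.75 [535.2  -5.1]
  gold 59.0 [ 540.8 -114.7]
  gold 791.75 [502.5 -88.5]
  gold 90.0 [505.1  15. ]
  gold 91.75 [466.6 -82.4]
  gold 265.25 [428.4  57.5]
  red 1941.25 [584.8  70.7]
  red 1970.5 [ 425.1 -123. ]
top plate [529.9 -53.9] [343.69424438 258.71981812] 23.369112014770508
  gold 602.5 [537.   -6.9]
  gold 605.25 [504.2 -91.2]
  gold 116.0 [455.4  35.3]
  red 1252.75 [618.2  40.5]
  red 1198.0 [ 455.3 -141.8]
```

View pics/r.png

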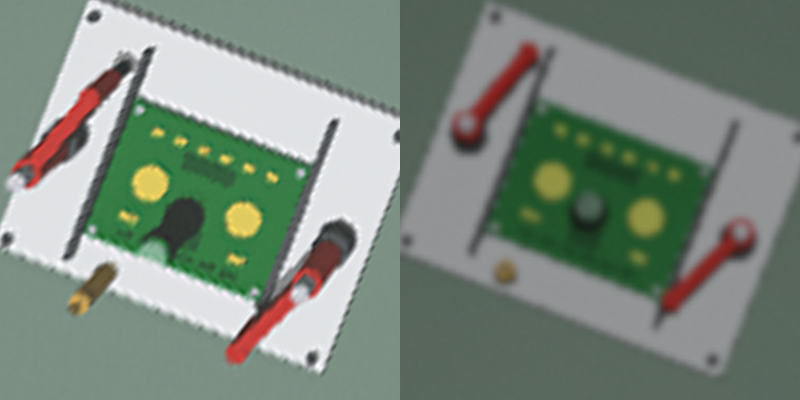

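The two cameras agree to about 3 mm. Averaged and using the corner holes: nest centre (530,-51), yaw -21.4°, pads at nest (-10.5, ±45). That puts the goals at about θL = -0.12 and θR = +0.12, with the arms now at about 1.25 and 1.12. I'll move above the left arm's outer side with the gripper shut.

Emit:
jog_arm --pt "0 -4.35 -2.02 0 0" --pt "0 -4.35 -2.02 0 0" --pt "0 -4.35 -2.02 0 0" --pt "0 -4.35 -2.02 0 0" --pt "0 -4.35 -2.02 0 0" --pt "0 -4.35 -2.02 0 0" --pt "0 -4.35 -2.02 0 0" --pt "0 -4.35 -2.02 0 0" --force 20

```text
clock: 1.3
position: [438.4, 247.7, 304.2]
ee_rot: [0.452, 3.108, 0.001]
contact_force: [-0.1, 0.8, -0.2]
gripper_width: -0.002
grasp_force: 0.0
```

Emit:
jog_arm --pt "0 -4.35 -2.02 0 0" --pt "0 -4.35 -2.02 0 0" --pt "0 -4.35 -2.02 0 0" --pt "0 -4.35 -2.02 0 0" --pt "0 -4.35 -2.02 0 0" --pt "0 -4.35 -2.02 0 0" --pt "0 0 0 0 0" --pt "0 0 0 0 0"

```text
clock: 2.1
position: [653.2, 57.7, 303.0]
ee_rot: [-0.455, -3.107, -0.0]
contact_force: [-1.0, 1.5, -0.0]
gripper_width: 0.003
grasp_force: 0.0
```

Emit:
jog_arm --pt "0 0 0 1.5 -8.3" --pt "0 0 0 1.5 -8.3" --pt "0 0 0 1.5 -8.3" --pt "0 0 0 1.5 -8.3" --pt "0 0 0 1.5 -8.3" --pt "0 0 0 1.5 -8.3" --pt "0 0 0 1.5 -8.3" --pt "0 0 0 1.5 -8.3"

```text
clock: 2.9
position: [651.5, 60.3, 183.9]
ee_rot: [1.335, -2.844, -0.001]
contact_force: [-0.0, -0.2, 0.3]
gripper_width: -0.0
grasp_force: 0.0
```

Emit:
jog_arm --pt "0 0 0 2 0" --pt "0 0 0 2 0" --pt "0 0 0 2 0" --pt "0 0 0 1.8 0" --pt "0 0 0 0 0"

```text
clock: 3.4
position: [649.6, 59.9, 103.7]
ee_rot: [1.324, -2.843, -0.004]
contact_force: [0.2, -0.4, 0.6]
gripper_width: -0.0
grasp_force: 0.0
```

```bash
python3 - <<'E'
from h import *
im=optics.capture("scene")[:,:,::-1]
cv2.imwrite("pics/s1.png",cv2.resize(im[150:300,200:400],(800,600),interpolation=cv2.INTER_CUBIC))
E
```

```text
(no output)
```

View pics/s1.png

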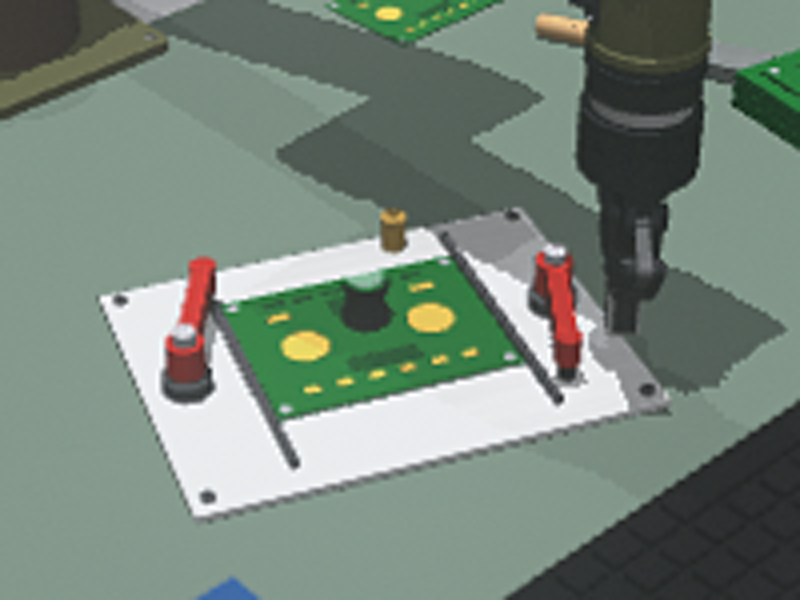

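The fingertip at (622,325) stands on the outer side of the left arm, as intended. I'll approach, then sweep along an arc about the pivot.

Emit:
jog_arm --pt "0 0.4 0 0 0" --pt "0 0.4 0 0 0" --pt "0 0.4 0 0 0" --pt "0 0.4 0 0 0" --pt "0 0.4 0 0 0" --pt "0 0.33 -0.09 0 3" --pt "0 0.33 -0.09 0 3" --pt "0 0.33 -0.09 0 3"

```text
clock: 4.25
position: [635.4, 34.5, 106.3]
ee_rot: [-1.093, 2.944, 0.001]
contact_force: [0.2, 1.1, 0.2]
gripper_width: 0.003
grasp_force: 0.8
```

Emit:
jog_arm --pt "0 0.33 -0.09 0 3" --pt "0 0.33 -0.09 0 3" --pt "0 0.33 -0.09 0 3" --pt "0 0.33 -0.09 0 3" --pt "0 0.33 -0.09 0 3" --pt "0 0.33 -0.09 0 3" --pt "0 0.33 -0.09 0 3" --pt "0 0.33 -0.09 0 3"

```text
clock: 5.05
position: [616.8, 14.8, 106.3]
ee_rot: [-0.456, 3.106, 0.0]
contact_force: [1.3, 0.4, -0.3]
gripper_width: -0.002
grasp_force: 0.8
```

```bash
cat > st.py <<'E'
from h import *
piv={"L":np.array([577.3,69.8]),"R":np.array([482.3,-172.2])}
def state(s):
    o=readout.get_obs(); a=o["ee_rot"]; a=a/np.linalg.norm(a)
    y=np.array([2*a[0]*a[1],2*a[1]**2-1]); u=-y if s=="L" else y
    t=np.array([-u[1],u[0]]); h=np.degrees(np.arctan2(u[1],u[0])); d=o["position"][:2]-piv[s]
    th=(h+21.4+(90 if s=="L" else -90)+180)%360-180
    print(s,"tool theta",th.round(1),"r",(d@u).round(1),"o",(d@t).round(1),o["position"].round(1),o["contact_force"].round(1),o["clock"])
E
python3 -c "
from st import *
state('L')
im=optics.capture('scene')[:,:,::-1]
cv2.imwrite('pics/s2.png',cv2.resize(im[150:300,200:400],(800,600),interpolation=cv2.INTER_CUBIC))"
```

```text
L tool theta 38.1 r 64.0 o 22.0 [616.8  14.8 106.3] [ 1.3  0.4 -0.3] 5.05
```

View pics/s2.png

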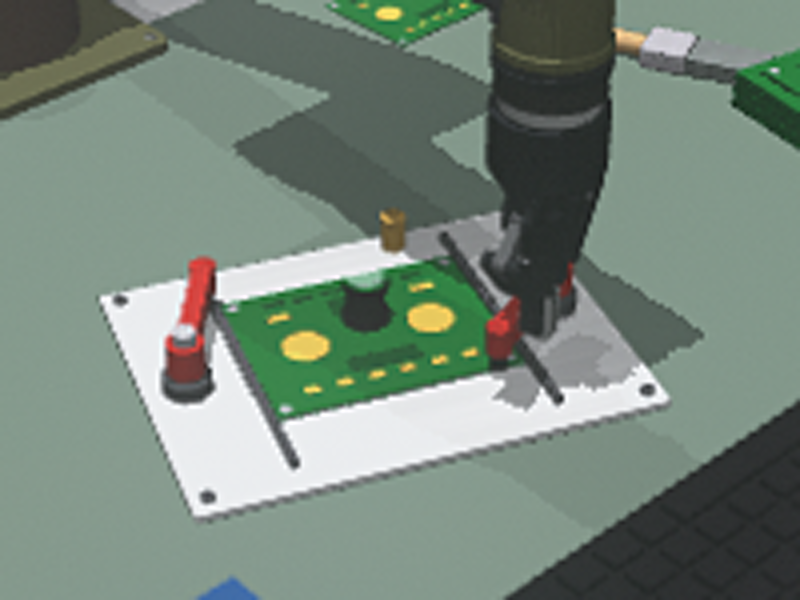

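The left arm follows the finger; its end is now at (503,330), near the board edge. Continuing.

Emit:
jog_arm --pt "0 0.35 -0.09 0 3" --pt "0 0.35 -0.09 0 3" --pt "0 0.35 -0.09 0 3" --pt "0 0.35 -0.09 0 3" --pt "0 0.35 -0.09 0 3" --pt "0 0.35 -0.09 0 3" --pt "0 0.35 -0.09 0 3" --pt "0 0.35 -0.09 0 3"

```text
clock: 5.9
position: [590.0, 4.0, 106.3]
ee_rot: [0.198, 3.133, -0.002]
contact_force: [1.6, -0.7, 0.2]
gripper_width: 0.001
grasp_force: 0.9
```

Emit:
jog_arm --pt "0 0.35 -0.09 0 3" --pt "0 0.35 -0.09 0 3" --pt "0 0.35 -0.09 0 3" --pt "0 0.3 -0.09 0 3" --pt "0 0.2 0 0 0" --pt "0 0 0 0 0"

```text
clock: 6.5
position: [573.5, 4.2, 106.1]
ee_rot: [0.521, 3.098, -0.001]
contact_force: [0.1, -1.4, 0.3]
gripper_width: 0.002
grasp_force: 0.6
```

```bash
python3 -c "
from st import *
state('L')
im=optics.capture('scene')[:,:,::-1]
cv2.imwrite('pics/s3.png',cv2.resize(im[180:270,240:360],(800,600),interpolation=cv2.INTER_CUBIC))"
```

```text
L tool theta 2.3 r 63.2 o 17.8 [573.5   4.2 106.1] [ 0.1 -1.4  0.3] 6.5
```

View pics/s3.png

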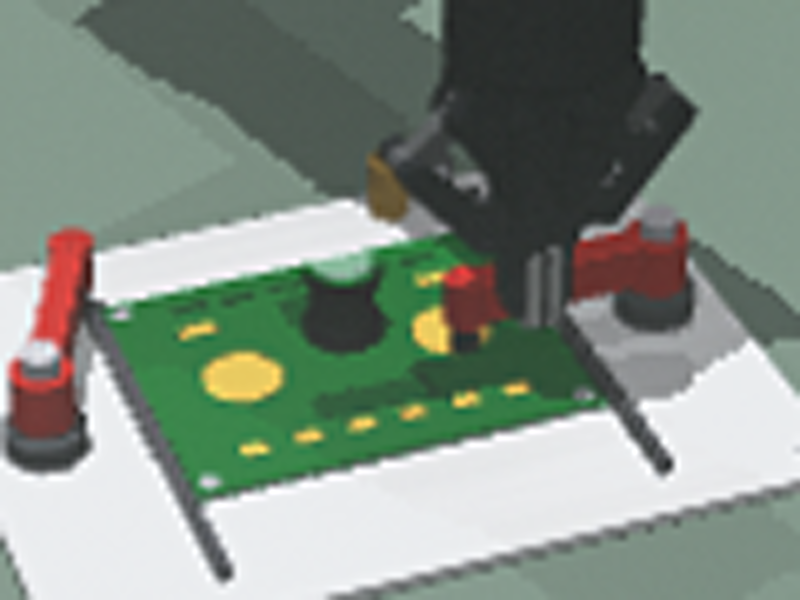

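The left foot's underside is at about (466,345) in this crop, on the pad's near (+x) edge. I'll convert that to metric.

```bash
python3 -c "
from st import *
px=np.array([[466,345]])/6.667+[240,180]
f=to_w('scene',px,13)[0,:2]; c=np.array([528.2,-49.9]); a=np.radians(-21.4); ex=np.array([np.cos(a),np.sin(a)]); ey=np.array([-ex[1],ex[0]])
for n,p in(('foot',f),('pad',np.array([535.2,-5.1]))): print(n,p,(p-c)@ex,(p-c)@ey)
"
```

```text
foot [551.06840965 -10.00200537] 6.733913818619007 45.49141171973756
pad [535.2  -5.1] -9.82908922728766 44.2654380410046
```

Emit:
jog_arm --pt "0 0.31 -0.08 0 2.8" --pt "0 0.31 -0.08 0 2.8" --pt "0 0.31 -0.08 0 2.8" --pt "0 0.31 -0.08 0 2.8" --pt "0 0 0 0 0" --pt "0 -1.5 0 0 0" --pt "0 -2.5 0 0 0" --pt "0 -2.5 0 0 0"

```text
clock: 7.35
position: [616.8, -26.0, 105.7]
ee_rot: [-0.818, -3.032, -0.001]
contact_force: [0.6, -0.5, 0.3]
gripper_width: -0.002
grasp_force: 0.0
```

Emit:
jog_arm --pt "0 -3 0 0 0" --pt "0 -3 0 0 0" --pt "0 0 0 0 0"

```text
clock: 7.65
position: [672.1, -58.2, 105.7]
ee_rot: [0.821, 3.029, 0.001]
contact_force: [-0.5, 1.0, 0.1]
gripper_width: 0.003
grasp_force: 0.0
```

```bash
python3 -c "
from st import *
state('L'); state('R')
im=optics.capture('scene')[:,:,::-1]
cv2.imwrite('pics/s4.png',cv2.resize(im[180:270,240:360],(800,600),interpolation=cv2.INTER_CUBIC))"
```

```text
L tool theta -9.0 r 62.6 o 146.5 [672.1 -58.2 105.7] [-0.5  1.   0.1] 7.65
R tool theta -9.0 r 194.3 o -106.2 [672.1 -58.2 105.7] [-0.5  1.   0.1] 7.65
```

View pics/s4.png

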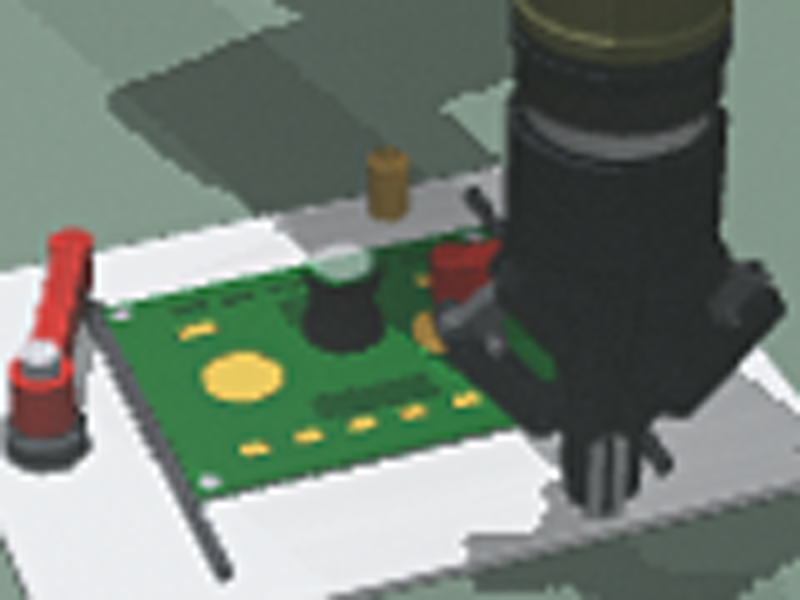

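The gripper still hides the left foot, so I'll check it from the other side. Now over to the right arm: lift, cross and turn.

Emit:
jog_arm --pt "0 0 0 -4 0" --pt "0 0 0 -4.5 0" --pt "0 2.96 -3.58 0 0" --pt "0 2.96 -3.58 0 0" --pt "0 2.96 -3.58 0 0" --pt "0 2.96 -3.58 0 0" --pt "0 2.96 -3.58 0 0" --pt "0 2.96 -3.58 0 0"

```text
clock: 8.5
position: [403.6, -151.3, 190.5]
ee_rot: [-0.818, -3.031, -0.001]
contact_force: [0.2, -1.4, 0.8]
gripper_width: -0.002
grasp_force: 0.0
```

Emit:
jog_arm --pt "0 0 0 0 -8.15" --pt "0 0 0 0 -8.15" --pt "0 0 0 0 -8.15" --pt "0 0 0 0 -8.15" --pt "0 0 0 0 -8.15" --pt "0 0 0 0 -8.15" --pt "0 0 0 0 -8.15" --pt "0 0 0 0 -8.15"

```text
clock: 9.3
position: [405.4, -151.0, 190.5]
ee_rot: [0.952, -2.993, -0.003]
contact_force: [-0.6, 0.5, -0.3]
gripper_width: 0.001
grasp_force: 0.0
```

Emit:
jog_arm --pt "0 0 0 0 -8.15" --pt "0 0 0 0 0"

```text
clock: 9.5
position: [405.6, -151.2, 190.6]
ee_rot: [1.153, -2.921, -0.003]
contact_force: [0.4, 0.7, 0.0]
gripper_width: -0.002
grasp_force: 0.0
```

```bash
python3 -c "
from st import *
state('R')
im=optics.capture('scene')[:,:,::-1]
cv2.imwrite('pics/s5.png',cv2.resize(im[180:270,240:360],(800,600),interpolation=cv2.INTER_CUBIC))"
```

```text
R tool theta 64.5 r 67.8 o 41.7 [ 405.6 -151.2  190.6] [0.4 0.7 0. ] 9.5
```

View pics/s5.png

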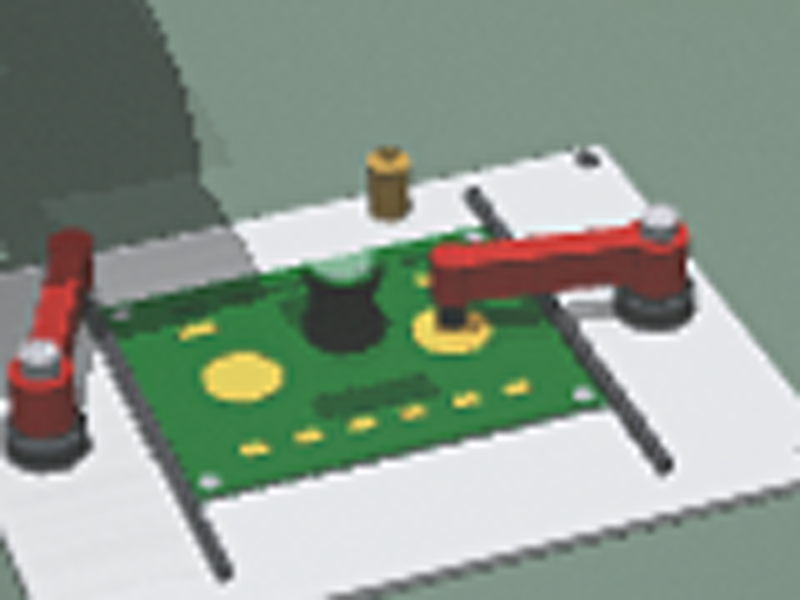

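The left foot at (452,324) sits centrally on its pad (452,329; 78 px = 32 mm wide). Next the right arm: descend, approach and sweep.

Emit:
jog_arm --pt "0 0 0 2.5 0" --pt "0 0 0 2.5 0" --pt "0 0 0 2 0" --pt "0 0 0 1.5 0" --pt "0 -0.5 0 0 0" --pt "0 -0.5 0 0 0" --pt "0 -0.5 0 0 0" --pt "0 -0.4 0 0 0"

```text
clock: 10.35
position: [422.0, -139.1, 106.9]
ee_rot: [-1.151, 2.921, -0.002]
contact_force: [0.3, -0.7, 0.6]
gripper_width: 0.008
grasp_force: 0.0
```

Emit:
jog_arm --pt "0 -0.4 0 0 0" --pt "0 -0.36 0.09 0 3" --pt "0 -0.36 0.09 0 3" --pt "0 -0.36 0.09 0 3" --pt "0 -0.36 0.09 0 3" --pt "0 -0.36 0.09 0 3" --pt "0 -0.36 0.09 0 3" --pt "0 -0.36 0.09 0 3"

```text
clock: 11.15
position: [441.0, -117.5, 106.3]
ee_rot: [0.596, -3.084, 0.002]
contact_force: [-0.5, -1.8, 0.5]
gripper_width: 0.003
grasp_force: 0.8
```

Emit:
jog_arm --pt "0 -0.36 0.09 0 3" --pt "0 -0.36 0.09 0 3" --pt "0 -0.36 0.09 0 3" --pt "0 -0.36 0.09 0 3" --pt "0 -0.36 0.09 0 3" --pt "0 -0.36 0.09 0 3" --pt "0 -0.36 0.09 0 3" --pt "0 -0.36 0.09 0 3"

```text
clock: 11.95
position: [467.2, -104.6, 106.1]
ee_rot: [-0.059, -3.14, 0.001]
contact_force: [-1.5, -0.4, -0.5]
gripper_width: 0.003
grasp_force: 0.8
```

Emit:
jog_arm --pt "0 -0.36 0.09 0 3" --pt "0 -0.36 0.09 0 3" --pt "0 0 0 0 0" --pt "0 0 0 0 0"

```text
clock: 12.35
position: [475.0, -103.1, 106.1]
ee_rot: [0.217, 3.134, 0.0]
contact_force: [-0.3, 1.6, 0.7]
gripper_width: -0.002
grasp_force: 0.1
```

```bash
python3 -c "
from st import *
state('R')
im=optics.capture('scene')[:,:,::-1]
cv2.imwrite('pics/s6.png',cv2.resize(im[180:270,240:360],(800,600),interpolation=cv2.INTER_CUBIC))"
```

```text
R tool theta 13.5 r 67.4 o 16.8 [ 475.  -103.1  106.1] [-0.3  1.6  0.7] 12.35
```

View pics/s6.png

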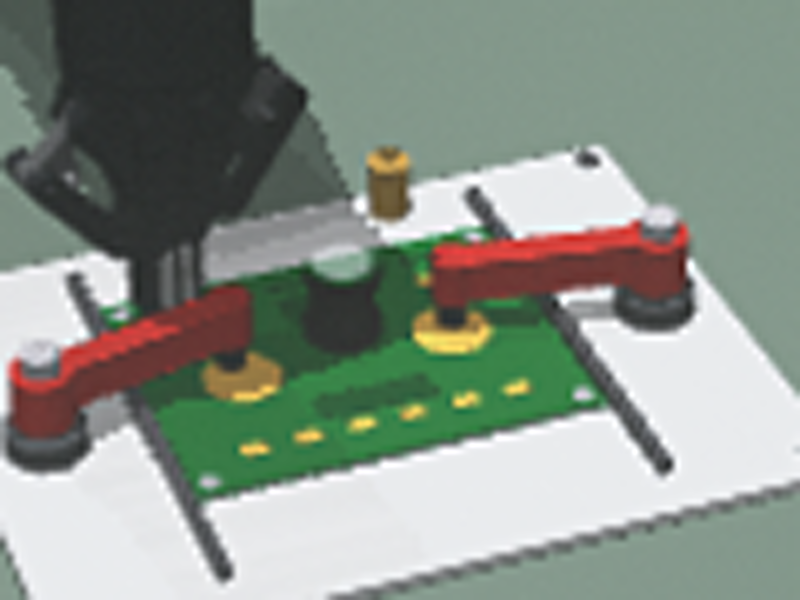

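The right foot's underside is at about (232,363), short of its pad centre at (243,377). The left foot is at (452,324).

```bash
python3 -c "
from st import *
P=lambda q,z:to_w('scene',np.array([q])/6.667+[240,180],z)[0,:2]
c=np.array([528.2,-49.9]); a=np.radians(-21.4); ex=np.array([np.cos(a),np.sin(a)]); ey=np.array([-ex[1],ex[0]])
for n,q,z in(('footR',(232,363),13),('padR',(243,377),11),('footL',(452,324),13),('padL',(452,329),11)):
  p=P(q,z); print(n,p.round(1),((p-c)@ex).round(1),((p-c)@ey).round(1))
# expected pixel of feet at candidate angles
for s,sg in(('L',1),('R',-1)):
  for th in (-10,-7,-4,4,7,10,14):
    t=np.radians(th); q=sg*np.array([85*np.sin(t),130-85*np.cos(t)]); w=c+q[0]*ex+q[1]*ey
    print(s,th,q.round(1),((to_px('scene',[*w,13])-[240,180])*6.667).round(0))
"
```

```text
footR [497.2 -87.9] -15.0 -46.7
padR [505.2 -88.9] -7.2 -44.7
footL [537.   -4.5] -8.4 45.5
padL [537.5  -5. ] -7.7 45.2
L -10 [-14.8  46.3] [[448. 315.]]
L -7 [-10.4  45.6] [[451. 321.]]
L -4 [-5.9 45.2] [[454. 327.]]
L 4 [ 5.9 45.2] [[465. 344.]]
L 7 [10.4 45.6] [[470. 350.]]
L 10 [14.8 46.3] [[475. 356.]]
L 14 [20.6 47.5] [[484. 363.]]
R -10 [ 14.8 -46.3] [[257. 406.]]
R -7 [ 10.4 -45.6] [[255. 399.]]
R -4 [  5.9 -45.2] [[252. 392.]]
R 4 [ -5.9 -45.2] [[243. 375.]]
R 7 [-10.4 -45.6] [[238. 369.]]
R 10 [-14.8 -46.3] [[233. 363.]]
R 14 [-20.6 -47.5] [[226. 356.]]
```

Emit:
jog_arm --pt "0 -0.24 0.06 0 2" --pt "0 -0.24 0.06 0 2" --pt "0 0 0 0 0" --pt "0 0 0 0 0" --pt "0 1.5 0 0 0" --pt "0 2 0 0 0" --pt "0 2 0 0 0" --pt "0 1 0 -3 0"

```text
clock: 13.2
position: [411.4, -88.3, 133.4]
ee_rot: [-0.326, -3.116, -0.002]
contact_force: [-0.3, 1.1, 0.2]
gripper_width: -0.001
grasp_force: 0.0
```

Emit:
jog_arm --pt "0 0 0 -4 0" --pt "0 3 0 -2 0" --pt "0 3 0 0 0" --pt "0 3 0 0 0" --pt "0 0 0 0 0"

```text
clock: 13.7
position: [323.5, -69.6, 195.5]
ee_rot: [-0.327, -3.121, -0.001]
contact_force: [-0.9, 0.1, -0.6]
gripper_width: 0.0
grasp_force: 0.0
```

```bash
python3 -c "
from st import *
state('R')
im=optics.capture('scene')[:,:,::-1]
cv2.imwrite('pics/s7.png',cv2.resize(im[180:270,240:360],(800,600),interpolation=cv2.INTER_CUBIC))"
```

```text
R tool theta 9.4 r 67.5 o 176.6 [323.5 -69.6 195.5] [-0.9  0.1 -0.6] 13.7
```

View pics/s7.png

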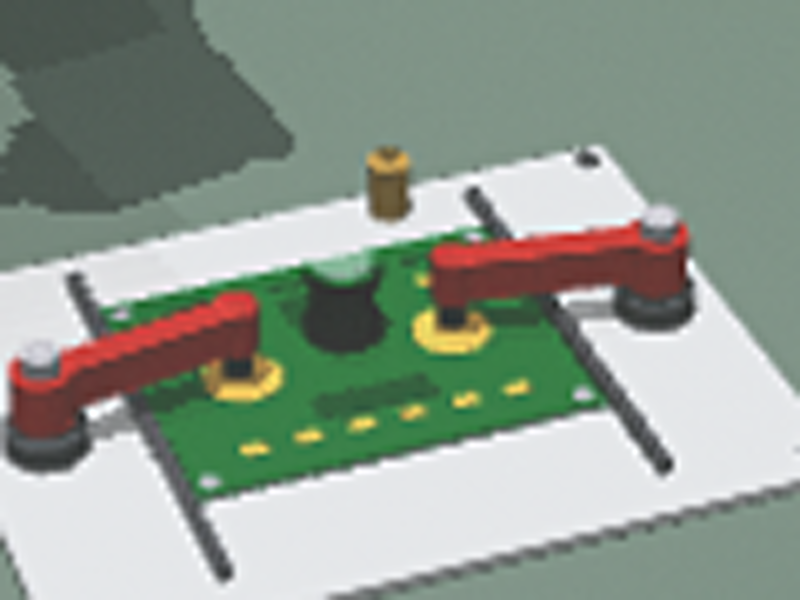

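Both feet now sit on their pads: right at (239,370) against pad centre (243,377), left at (452,324) against (452,329). Both are within about 3 mm and the robot is clear, so I'm handing in.

```bash
python3 -c "
from bench import job
print(job.close_job())"
```

```text
the job is handed in; nothing more can be done
None
```

I pushed both swing arms round until their feet rest on their gold pads, each within about 3 mm of the pad's centre by the last picture, and handed the job in at about 14 s with the robot clear; no verdict came back.

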